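# Hang the lift-off shutter on the tea hutch

### The job

Take the wooden shutter out of its stand, carry it upright to the tea hutch and lower it so that both of its hinge knuckles drop fully onto the hutch's two pins, then let go so it hangs there upright and still. Leave the breakfast board in its stand and the creamer where it stands in the hutch.

Things in the scene. Friction and masses are not known exactly. Their poses are not given: they have to be found in the camera images.
- shutter: T-shaped wooden shutter, up to 0.5 kg, upright in a slotted stand 45 mm high (lift straight up). Origin mid-underside; z up, y width, x thickness; mm: panel 180 x 10, z 0-120; top rail 256 x 20, z 120-146; on its middle a grip block 60 (y) x 18 (x), z 146-191. Below the rail ends, y +-121, knuckles 14 wide: upside-down V, 40 clear at mouth z 90, 12 at top z 120. Same after a half turn.
- hutch: Low fixed wooden tea hutch, 308 mm wide. Origin on the table below the middle of the hinge line; z up, x out of its open front, y along the hinge line; mm: cheeks' inner faces y +-140, x -165 to 30, top z 155; roof x -165 to -45, top z 130. From each cheek a 10 mm pin points inward, |y| 140 to 102, axis x 0, z 135. Shutter enters from above between the cheeks; home, its underside is at z 20.
- board: Bystander: plain wooden breakfast board, 150 mm wide, 120 mm high, 10 mm thick, with a 40 mm wide neck up to 179 mm, no rail and no knuckles; stands upright in the other stand, like the shutter. Origin: centre of its lower edge; z up, y along its width.
- creamer: Bystander: white ceramic creamer, 60 mm across and 65 mm high, with a handle on its y side, standing on the hutch's floor (12 mm above the table) under the roof. Origin: centre of its underside, z up.

How it is judged (in metres and radians):
On the way:
1. the shutter is lifted clear of its stand (height (world z) of shutter above 0.045 m), for 0.1 s.
At the end, for the whole second after the job is handed in: The shutter hangs with both knuckles home on the pins: its underside 20 mm (+-8 mm) above the table, within 25 mm of the hinge line's middle in x and 18 mm along the hinge line, rail along the hinge line within 0.06 rad, upright within 0.17 rad, at rest (under 0.03 m/s and 0.3 rad/s) (x of shutter in the frame of hutch between -0.025 and 0.025 m and y of shutter in the frame of hutch between -0.018 and 0.018 m and z of shutter in the frame of hutch between 0.012 and 0.028 m and angle between the y axis of shutter and the y axis of hutch, either way round below 0.06 rad and angle between shutter's own z axis and vertical below 0.17 rad and linear speed of shutter below 0.03 m/s and angular speed of shutter below 0.3 rad/s); the robot touches nothing.
It fails at once if the breakfast board is pushed or lifted more than 30 mm (distance of board from where it was at the start of the episode above 0.03 m).
It fails at once if the creamer is shoved more than 30 mm (distance of creamer from where it was at the start of the episode above 0.03 m).
It fails at once if the creamer is tipped (angle between creamer's own z axis and vertical above 0.5 rad).
It also fails if it takes over 48 s, if anything falls off the work surface, if the arm or the gripper's body presses on something with over 40 N, if the wrist force passes 120 N, or if a joint passes its speed limit or range.

### The arm

A 6-joint arm with a two-finger parallel gripper is mounted at the origin on the work surface. World frame = base frame: x ahead of the robot, y to its left, z up, the work surface at z = 0. Lengths are in m, angles in degrees, forces in N, time in s.
With the tool pointing down it reaches from about 0.4 to 0.825 m from the base axis. Payload 7 kg.
Tool frame: the origin (TCP) lies at the very end of the fingers, on their centre line; the grasp point (between the pads) lies 19 mm behind it (ctrl.pinch_z is the distance from the TCP to the grasp point, in m); z points along the fingers, x is the direction in which the jaws open and shut, and the axes are right-handed (so a half turn about z gives the same grasp; the last joint's range is limited). The gripper opens to 88 mm and grips with 3 to 60 N. Pads are 19 mm wide; open, the fingers measure 130 mm over their backs; the gripper's body (78 mm by 193 mm) begins 47 mm behind the grasp point.
Start: joints at [93.111, 20.546, 0.682, 0, -70.136, -16.507], TCP at [0.156, 0.657, 0.227] pointing down, gripper open.
Joint ranges: [-176.03, 176.03], [-82.01, 121.73], [-58.28, 71.71], [-173.87, 95.51], [-174.79, -0.11], [-173.66, 173.66]. Speed limits (degrees/s): [136.94, 136.94, 172.46, 180, 180, 180].

### API

Orientations are given as [roll, pitch, yaw] about the fixed x, y, z axes, in that order (R = Rz(yaw) Ry(pitch) Rx(roll)).
In Python, from plant import ctrl gives the robot as it stands.
- The arm moves only by the tool carry_out, never from a script. Its argument "increments" is a list of rows, each a list of 7 numbers: the turn, a rotation vector about the world's x, y, z in degrees, then the shift along the world's x, y, z in mm, then the closure, from 0 (fully open) to 1 (shut). In form: [[ax, ay, az, dx, dy, dz, grip], ...]. A call has 1 to 20 rows; each row is the pose to reach, as a shift and turn from the pose commanded when the call began; what a row does not reach only later rows make up. A row lasts 1/8 s, in which the tool goes at most 62.5 mm and 10.7 degrees, less where a joint would pass 70% of its speed; a pose out of reach is approached as far as the arm can. A call with a gripper value outside its range is refused whole. The fingers move at their own pace and stop on an object; the grip force is fixed at half the most. Time passes only in rows, so rows that repeat a pose let the fingers close. It gives the time, the measured TCP pose, the force and the opening at its end, in the units of the state.
- ctrl.get_obs(): the state, without advancing time (a new reading comes with each control period).
- ctrl.snapshot(name): name is "scene" or "top"; returns a dict with "pixels" (420x560x3 uint8, blue, green, red), "intrinsics" (3x3 intrinsics, pixels), "rvec" (rotation vector, rad) and "tvec" (3), from world to camera coordinates, as OpenCV has them. Camera axes: x right, y down, z forward; pixel columns grow to the right and rows downward; lengths in m; the calibration is good to about 2 mm. A picture is of the moment at which its call begins. There is no depth.
- ctrl.close_job(): hands the job in, once; it reports no verdict.
Trained networks look in a picture, given as the dict that the camera call returned (one of the last four; its "shot" number tells which), for a name from the list of things; names that differ only in an ending like _2 or _b are one class to them, and where a whole thing is asked for, a point or a joint stands for the part that bears it (a point fixed in the world has none). Each returns a list of dicts, best first, with "confidence" (0 to 1); they miss things now and then, are a little off and sometimes report something else, mostly with a low value. They report only what shows in the picture. A call takes as long as a camera call.
- ctrl.search_frame(picture, label): "centre" ([x, y, z] in m, in world coordinates, good to about 4 mm: the middle of the surface that is visible of it).
- ctrl.outline_of(picture, label): "pixels" (420x560 bool, what is visible of it).
The state is a dict: "clock": time; "joint_pos": joint angles; "qvel": joint speeds; "tau": joint torques, N m; "tool_pos": TCP position; "orientation": TCP orientation; "force": force on the tool from outside, world axes, zero at the start; "moment": the same for the moment, N m; "opening": finger opening in m.
Only numpy, scipy, OpenCV 4.12 (cv2) and the standard library are available. Lean on these libraries where they do the work, as an engineer would, in place of code of your own. Each camera call takes 0.05 s, during which the arm holds its last target. There are 200 camera calls.

## Working session

There is one attempt and no reset: what is moved stays moved. The work goes in short steps, Python scripts to look and compute and a tool call to move; the robot and the scene stay as the last step left them, time stands still between calls to the robot, and variables do not carry over. Pictures are saved under pics/ and viewed, about 8 in all and at most 12, crops included, and the job is handed in when it is done.

Besides the shell and the picture viewer there is one more tool, called as name(argument=value, ...) on one line, values as JSON. carry_out: Moves the arm, as the interface text tells. Its arguments: {"type":"object","properties":{"increments":{"type":"array"}},"required":["increments"]}

```bash
mkdir -p pics; ls; cat > h.py <<'E'
import cv2,numpy as np
from plant import ctrl
def proj(s,P):
    return cv2.projectPoints(np.array(P,float).reshape(-1,1,3),np.array(s["rvec"],float),np.array(s["tvec"],float),np.array(s["intrinsics"],float),None)[0].reshape(-1,2)
def Pm(s):
    R=cv2.Rodrigues(np.array(s["rvec"],float))[0];return np.array(s["intrinsics"])@np.c_[R,np.array(s["tvec"],float).reshape(3)]
def onz(s,uv,z):
    P=Pm(s);H=P[:,[0,1,3]].copy();H[:,2]+=P[:,2]*z
    q=np.linalg.solve(H,[uv[0],uv[1],1]);return q[:2]/q[2]
def save(s,name,scale=1,crop=None):
    im=s["pixels"].copy()
    if crop: im=im[crop[1]:crop[3],crop[0]:crop[2]]
    cv2.imwrite("pics/"+name,cv2.resize(im,None,fx=scale,fy=scale,interpolation=cv2.INTER_CUBIC))
E
python3 - <<'E'
from h import *
o=ctrl.get_obs();print(o["clock"],o["tool_pos"],o["orientation"],o["opening"])
S={n:ctrl.snapshot(n) for n in("scene","top")}
for n,s in S.items():
    save(s,n+"0.png");R=cv2.Rodrigues(np.array(s["rvec"],float))[0];print(n,(-R.T@np.array(s["tvec"]).reshape(3)).round(3))
    for l in("shutter","hutch","board","creamer"):
        for d in ctrl.search_frame(s,l)[:2]: print(l,np.round(d["centre"],3),round(d["confidence"],2),proj(s,d["centre"]).round())
        for d in ctrl.outline_of(s,l)[:1]:
            m=d["pixels"].astype(np.uint8);r=cv2.minAreaRect(cv2.findNonZero(m));print("  mask",round(d["confidence"],2),m.sum(),np.round(r[0]),np.round(r[1]),round(r[2],1))
E
```

```text
pics
0.0 [0.15629447 0.65617159 0.2256437 ] [-1.79993107e+02 -9.09528024e-02 -1.03404799e+02] 0.08776988415893468
scene [1.231 0.034 0.512]
shutter [ 0.537 -0.344  0.135] 0.81 [[ 98. 162.]]
  mask 0.56 2936 [ 95. 173.] [ 45. 107.] 8.7
hutch [0.505 0.022 0.052] 0.65 [[281. 190.]]
board [0.536 0.329 0.103] 0.92 [[432. 178.]]
board [0.505 0.022 0.053] 0.45 [[281. 189.]]
  mask 0.59 1515 [431. 179.] [26. 97.] 1.5
creamer [0.483 0.076 0.055] 0.73 [[305. 184.]]
  mask 0.77 753 [306. 184.] [30. 31.] 90.0
top [ 0.376 -0.007  0.947]
shutter [ 0.5   -0.352  0.144] 0.9 [[467. 224.]]
  mask 0.85 4577 [466. 221.] [138.  50.] 73.8
hutch [0.479 0.034 0.124] 0.88 [[264. 240.]]
  mask 0.76 12361 [263. 227.] [105. 166.] 86.6
board [0.509 0.333 0.109] 0.74 [[115. 230.]]
  mask 0.6 1963 [112. 227.] [40. 76.] 8.3
```

View pics/scene0.png

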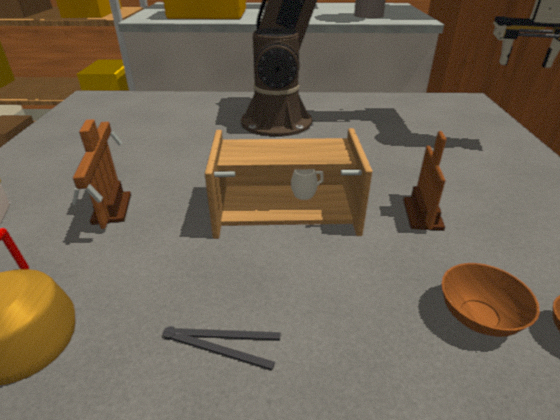

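View pics/top0.png

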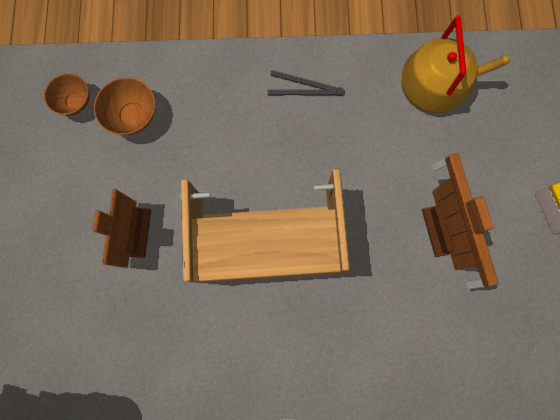

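The scene view shows the shutter at the left (95,173), the hutch in the middle with its open front towards the camera (pins near (225,173) and (350,172)), the creamer inside it at (306,184), and the board at the right (431,179). The top view shows the shutter rail running from (455,157) to (490,285), and the pins at (200,196) and (323,187). I'll zoom in to pick corners.

```bash
python3 - <<'E'
import cv2,numpy as np
a=cv2.imread("pics/scene0.png");b=cv2.imread("pics/top0.png")
z=lambda im,x0,y0,x1,y1,k:cv2.resize(im[y0:y1,x0:x1],None,fx=k,fy=k,interpolation=cv2.INTER_CUBIC)
p=z(b,420,145,500,295,4);q=z(a,70,115,135,235,5)
cv2.imwrite("pics/sh.png",np.hstack([p,q]))
cv2.imwrite("pics/hu_t.png",z(b,175,165,355,290,4))
cv2.imwrite("pics/hu_s.png",z(a,200,125,375,240,4))
E
```

```text
(no output)
```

View pics/sh.png

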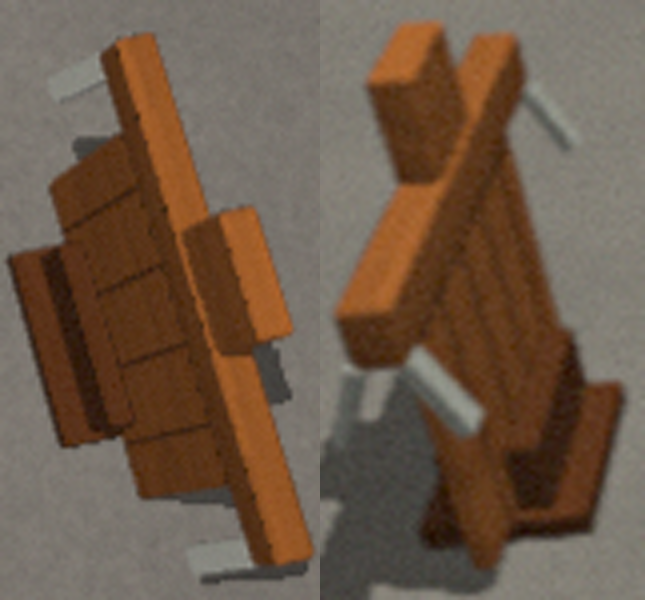

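View pics/hu_t.png

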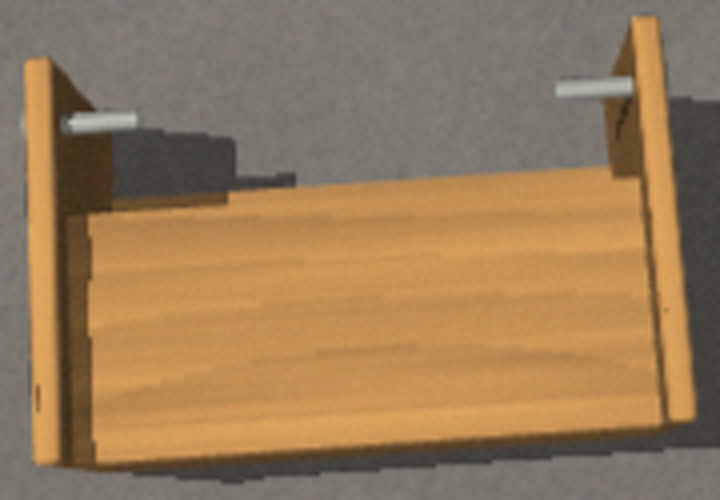

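View pics/hu_s.png

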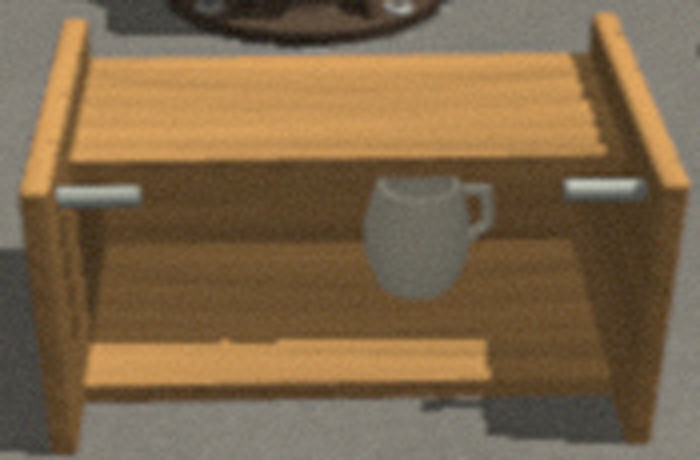

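```bash
cat > fit.py <<'E'
from h import *
from scipy.optimize import least_squares
from scipy.spatial.transform import Rotation as Ro
def fit(obs,p0,full):
    # obs: list of (snapshot, model pts mm, pixels)
    T=lambda p,M:(Ro.from_euler("ZYX",[p[3],p[4]*full,p[5]*full],degrees=True).apply(np.array(M,float)/1000)+p[:3])
    f=lambda p:np.concatenate([(proj(s,T(p,M))-uv).ravel() for s,M,uv in obs]+[[.1*p[4],.1*p[5]]])
    r=least_squares(f,np.array(p0+[0,0],float),loss="soft_l1",x_scale=[.01,.01,.01,1,1,1])
    return r.x,[np.round(proj(s,T(r.x,M))-uv,1).tolist() for s,M,uv in obs]
px=lambda L,o,k:(np.array(L,float)+.5)/k-.5+np.array(o)
E
python3 - <<'E'
from fit import *
t,s=ctrl.snapshot("top"),ctrl.snapshot("scene")
A=[t,[(-10,128,146),(10,128,146),(-10,-128,146),(10,-128,146),(-9,30,191),(9,30,191),(9,-30,191),(-9,-30,191)],
 px([(122,40),(155,36),(258,565),(312,556),(220,212),(256,206),(293,330),(258,341)],(420,145),4)]
B=[s,[(10,128,146),(10,-128,146),(-10,-128,146),(9,30,191),(9,-30,191),(-9,-30,191)],
 px([(16,313),(154,36),(198,38),(48,84),(83,25),(123,25)],(70,115),5)]
for ob in([A,B],[A],[B]):
    p,r=fit(ob,[.5,-.35,.02,-75],1);print(p.round(4));print(*r,sep="\n")
C=[t,[(30,154,155),(30,140,155),(-165,154,155),(-165,140,155),(30,-140,155),(30,-154,155),(-165,-154,155),(-165,-140,155),(0,102,135),(0,-102,135)],
 px([(25,60),(48,58),(36,464),(62,462),(633,18),(657,16),(694,418),(668,424),(137,119),(557,90)],(175,165),4)]
D=[s,[(30,-154,155),(30,-140,155),(30,140,155),(30,154,155),(-165,-154,155),(-165,-140,155),(-165,140,155),(-165,154,155),(0,-102,135),(0,102,135),(30,-154,0),(30,154,0)],
 px([(22,194),(50,193),(657,187),(689,187),(65,20),(90,20),(594,14),(615,14),(140,196),(566,189),(52,452),(645,442)],(200,125),4)]
for ob in([C,D],[C],[D]):
    p,r=fit(ob,[.55,.03,0,0],0);print(p[:4].round(4));print(*r,sep="\n")
print(ctrl.get_obs()["clock"],ctrl.pinch_z)
E
```

```text
[ 5.11400e-01 -3.56000e-01  9.50000e-03 -7.92713e+01  8.65800e-01
  7.27200e-01]
[[-2.0, -0.5], [-0.2, -1.6], [3.3, 0.4], [0.3, 0.3], [-0.7, 0.1], [-0.0, -0.5], [0.8, 1.2], [-0.3, 0.5]]
[[-1.0, 0.4], [0.7, 0.8], [1.0, -0.3], [-0.8, 0.2], [-0.4, 0.2], [0.9, -0.5]]
[ 5.09400e-01 -3.56300e-01 -1.40000e-03 -8.07629e+01  2.61610e+00
 -3.93900e-01]
[[-0.8, 0.4], [0.7, -0.2], [1.7, -0.2], [-1.5, 0.1], [-0.2, -0.2], [0.3, -0.4], [0.4, 0.8], [-0.5, -0.2]]
[ 4.97300e-01 -3.66800e-01  3.50000e-03 -7.88377e+01 -3.01200e-01
  2.07400e-01]
[[-0.1, -0.2], [-0.2, 0.4], [0.0, -0.5], [-0.2, 0.3], [-0.3, 0.3], [0.9, -0.3]]
[ 5.7500e-01  3.6900e-02 -1.4000e-03  2.5256e+00]
[[-0.3, -0.5], [1.2, -0.5], [-0.9, 0.5], [0.2, 0.5], [-0.5, -0.2], [0.8, -0.2], [1.3, 0.9], [0.2, -0.1], [0.9, 0.4], [-0.5, 0.7]]
[[-1.0, 0.0], [-0.3, 0.2], [1.4, -0.2], [1.0, -0.3], [-0.1, -0.5], [-0.0, -0.6], [-0.4, -0.3], [0.6, -0.4], [0.1, 0.4], [0.0, 0.9], [-0.1, 1.6], [1.8, 1.7]]
[ 0.5757  0.0376 -0.004   2.5816]
[[-0.3, -0.4], [1.2, -0.4], [-0.8, 0.2], [0.2, 0.2], [-1.0, -0.3], [0.2, -0.3], [0.8, 0.5], [-0.2, -0.5], [0.8, 0.4], [-0.9, 0.6]]
[ 0.5677  0.0363 -0.0051  2.4183]
[[-0.5, -0.3], [0.2, -0.1], [0.2, -0.3], [-0.3, -0.4], [0.4, -0.3], [0.4, -0.4], [-1.1, -0.0], [-0.2, -0.1], [0.3, 0.2], [-0.9, 0.7], [0.3, 0.7], [0.7, 1.0]]
1.0 0.0188
```

```bash
python3 - <<'E'
from fit import *
t,s=cv2.imread("pics/top0.png"),cv2.imread("pics/scene0.png")
r=t[:,:,2].astype(int)
for y in list(range(152,200,6))+list(range(196,236,4))+list(range(236,290,6)): print(y,"x432:",*r[y,440:498])
import pickle
T,S=ctrl.snapshot("top"),ctrl.snapshot("scene")
for p in([.5094,-.3563,0,-80.8],[.511,-.356,0,-76],[.511,-.356,0,-74]):
    from scipy.spatial.transform import Rotation as Ro
    M=np.array([(-10,128,146),(10,128,146),(-10,-128,146),(10,-128,146),(-9,30,191),(9,30,191),(9,-30,191),(-9,-30,191)])/1e3
    print(p,proj(T,Ro.from_euler("z",p[3],degrees=True).apply(M)+p[:3]).round(1).tolist())
E
```

```text
152 x432: 122 125 123 122 122 121 125 124 123 120 121 123 123 120 122 121 117 121 120 118 119 119 115 116 118 122 121 119 121 121 119 120 123 121 121 120 119 119 118 118 120 121 121 119 118 119 121 123 121 117 118 119 118 119 120 116 118 117
158 x432: 128 129 127 127 137 95 82 84 81 71 155 164 153 151 148 148 152 146 150 133 122 120 121 122 121 120 121 120 118 118 120 120 120 121 118 118 119 119 117 117 122 122 122 118 121 120 120 119 119 120 118 113 114 118 123 121 120 119
164 x432: 140 135 137 137 138 144 113 78 82 82 87 118 154 164 160 152 146 148 148 151 149 128 124 124 124 125 118 120 119 120 123 123 127 123 119 121 118 118 122 123 119 123 120 118 122 120 120 120 120 122 120 119 121 123 122 123 120 121
170 x432: 126 125 122 122 119 120 123 121 86 73 85 85 84 127 158 162 161 148 149 149 152 150 154 124 123 125 126 130 128 125 124 128 127 124 120 122 121 129 131 121 118 119 120 116 122 123 123 124 119 119 117 118 123 122 124 121 126 122
176 x432: 128 128 127 126 132 124 119 125 124 120 87 75 82 84 87 139 161 159 159 158 151 149 150 152 156 121 127 128 123 115 120 124 125 124 126 1
[... 4532 characters left out ...]

284 x432: 126 123 120 120 122 121 124 119 121 125 127 126 124 121 123 121 119 118 122 118 124 121 120 118 123 126 124 130 131 136 132 135 134 135 135 137 135 132 131 136 135 136 115 82 82 79 78 84 122 142 154 153 147 143 141 134 117 109
[0.5094, -0.3563, 0, -80.8] [[446.5, 155.8], [456.5, 154.0], [482.3, 286.9], [493.0, 284.9], [470.2, 198.8], [480.0, 197.0], [489.1, 229.4], [479.3, 231.2]]
[0.511, -0.356, 0, -76] [[441.1, 156.6], [450.9, 154.0], [487.8, 285.1], [498.2, 282.2], [468.8, 198.7], [478.2, 196.1], [490.1, 227.8], [480.5, 230.4]]
[0.511, -0.356, 0, -74] [[439.0, 157.4], [448.7, 154.5], [490.2, 284.6], [500.4, 281.4], [468.3, 199.0], [477.6, 196.1], [490.6, 227.5], [481.1, 230.4]]
```

```bash
python3 - <<'E'
from fit import *
t,s=ctrl.snapshot("top"),ctrl.snapshot("scene")
A=[t,[(-10,128,146),(10,128,146),(-10,-128,146),(10,-128,146),(-9,30,191),(9,30,191),(9,-30,191),(-9,-30,191)],
 np.r_[[(449.5,155.5),(458.5,154),(488.5,286),(498,284)],px([(220,212),(256,206),(293,330),(258,341)],(420,145),4)]]
B=[s,[(10,128,146),(10,-128,146),(-10,-128,146),(9,30,191),(9,-30,191),(-9,-30,191)],
 px([(16,313),(154,36),(198,38),(48,84),(83,25),(123,25)],(70,115),5)]
for full in(1,0):
  for ob in([A,B],[A],[B]):
    p,r=fit(ob,[.5,-.35,.02,-75],full);print(p.round(4));print(*r,sep="\n")
print(ctrl.get_obs()["clock"])
E
```

```text
[ 5.10600e-01 -3.58900e-01  9.30000e-03 -7.90195e+01  8.90000e-02
  4.29500e-01]
[[-1.4, -0.9], [-0.3, -1.6], [-0.2, 0.4], [0.9, 0.1], [-0.8, 0.3], [-0.0, -0.3], [1.0, 1.3], [-0.1, 0.7]]
[[-0.9, 0.6], [0.1, 0.5], [0.5, -0.5], [-0.7, 0.2], [-0.5, 0.1], [0.8, -0.5]]
[ 5.07000e-01 -3.61900e-01 -5.00000e-04 -8.01782e+01  1.00530e+00
 -1.31360e+00]
[[-0.5, 0.3], [0.4, -0.1], [-0.7, -0.1], [0.3, -0.2], [-0.4, -0.0], [0.2, -0.4], [0.9, 0.7], [-0.1, -0.1]]
[ 4.97300e-01 -3.66800e-01  3.50000e-03 -7.88377e+01 -3.01200e-01
  2.07400e-01]
[[-0.1, -0.2], [-0.2, 0.4], [0.0, -0.5], [-0.2, 0.3], [-0.3, 0.3], [0.9, -0.3]]
[ 5.09400e-01 -3.59500e-01  9.10000e-03 -7.91735e+01  0.00000e+00
  0.00000e+00]
[[-1.3, -0.7], [-0.3, -1.4], [-0.1, 0.5], [1.0, 0.2], [-0.8, 0.3], [-0.1, -0.3], [1.0, 1.2], [-0.2, 0.6]]
[[-0.9, 1.1], [0.2, 0.1], [0.5, -0.9], [-0.8, 0.4], [-0.5, 0.1], [0.8, -0.5]]
[ 5.11200e-01 -3.64600e-01 -1.40000e-03 -7.95618e+01  0.00000e+00
  0.00000e+00]
[[-0.4, -0.1], [0.5, -0.6], [-0.6, -0.4], [0.4, -0.6], [-0.5, 0.4], [0.1, -0.1], [0.8, 1.1], [-0.3, 0.4]]
[ 4.92600e-01 -3.68300e-01  1.60000e-03 -7.89678e+01  0.00000e+00
  0.00000e+00]
[[0.0, -0.2], [-0.1, 0.3], [0.0, -0.7], [-0.2, 0.4], [-0.3, 0.3], [0.8, -0.2]]
1.2
```

carry_out(increments=[[0,0,-8.7,44,-47,25,0],[0,0,-17.4,84,-94,50,0],[0,0,-26,124,-141,75,0],[0,0,-34.7,164,-188,75,0],[0,0,-43.4,202,-237,75,0],[0,0,-52,239,-287,75,0],[0,0,-60.7,274,-338,75,0],[0,0,-69.4,304,-392,75,0],[0,0,-78,329,-449,75,0],[0,0,-86.7,344,-509,75,0],[0,0,-95.4,352,-570,75,0],[0,0,-104,355,-631,75,0],[0,0,-112.7,356,-692,75,0],[0,0,-121.4,356,-753,75,0],[0,0,-130,356,-814,75,0],[0,0,-138.7,356,-875,75,0],[0,0,-147.4,355,-936,65,0],[0,0,-155.8,354,-997,55,0],[0,0,-155.8,354,-1016,45,0],[0,0,-155.8,354,-1016,33,0]])

```text
clock: 3.7
tool_pos: [0.5101, -0.3605, 0.2586]
orientation: [-180.0, -0.0, 100.7]
force: [0.6, 0.6, -0.6]
opening: 0.0877
```

```bash
python3 - <<'E'
from h import *
t,s=ctrl.snapshot("top"),ctrl.snapshot("scene")
p=ctrl.get_obs()["tool_pos"]
for n,c in(("top",t),("scene",s)): print(n,proj(c,[p,[.51,-.359,.2]]).round(1))
z=lambda im,x0,y0,x1,y1,k:cv2.resize(im[y0:y1,x0:x1],None,fx=k,fy=k,interpolation=cv2.INTER_CUBIC)
cv2.imwrite("pics/hov.png",np.hstack([z(t["pixels"],420,145,500,295,4),z(s["pixels"],50,70,150,220,4)]))
E
```

```text
top [[499.  206.2]
 [483.4 212.7]]
scene [[ 78.9  96.5]
 [ 87.1 125.4]]
```

View pics/hov.png

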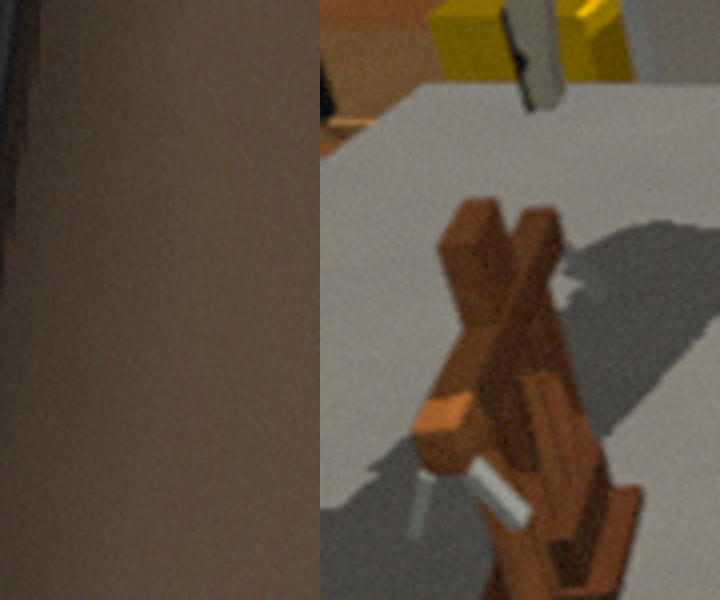

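The scene view shows the block top at about (87.5,125.5), matching the predicted (87.1,125.4). The right finger is clear of it. I'll descend and grip.

carry_out(increments=[[0,0,0,0,0,-30,0],[0,0,0,0,0,-55,0],[0,0,0,0,0,-75,0],[0,0,0,0,0,-88,0],[0,0,0,0,0,-95,0],[0,0,0,0,0,-95,0]])

```text
clock: 4.55
tool_pos: [0.5106, -0.3591, 0.1647]
orientation: [-180.0, 0.0, 100.8]
force: [-0.5, -0.4, 0.2]
opening: 0.0875
```

carry_out(increments=[[0,0,0,0,0,0,0.5],[0,0,0,0,0,0,0.7],[0,0,0,0,0,0,0.75],[0,0,0,0,0,0,0.8],[0,0,0,0,0,0,0.85],[0,0,0,0,0,0,1],[0,0,0,0,0,0,1]])

```text
clock: 5.42
tool_pos: [0.5104, -0.3594, 0.1645]
orientation: [-180.0, 0.0, 100.8]
force: [-0.9, -1.0, -0.4]
opening: 0.0232
```

carry_out(increments=[[0,0,0,0,0,0,1],[0,0,0,0,0,0,1],[0,0,0,0,0,0,1],[0,0,0,0,0,0,1]])

```text
clock: 5.92
tool_pos: [0.5103, -0.3593, 0.1645]
orientation: [-180.0, -0.0, 100.8]
force: [-0.4, 1.9, 0.4]
opening: 0.0179
```

carry_out(increments=[[0,0,0,0,0,5,1],[0,0,0,0,0,15,1],[0,0,0,0,0,30,1],[0,0,0,0,0,50,1],[0,0,0,0,0,75,1],[0,0,0,0,0,100,1],[0,0,0,0,0,125,1],[0,0,0,0,0,150,1],[0,0,0,0,0,170,1],[0,0,0,0,0,180,1],[0,0,0,0,0,180,1]])

```text
clock: 7.3
tool_pos: [0.5105, -0.3595, 0.3454]
orientation: [179.9, 0.0, 100.8]
force: [-0.9, 0.5, -4.7]
opening: 0.0177
```

carry_out(increments=[[0,0,2,2,8,0,1],[0,0,6,5,28,0,1],[0,0,12,9,58,0,1],[0,0,19,15,92,0,1],[0,0,26,20,126,0,1],[0,0,33,26,160,0,1],[0,0,40,31,194,0,1],[0,0,47,37,228,0,1],[0,0,54,42,262,0,1],[0,0,61,48,296,0,1],[0,0,68,53,330,0,1],[0,0,74,58,360,0,1],[0,0,79,62,383,0,1],[0,0,81.7,64,396,0,1],[0,0,81.7,64,396,0,1],[0,0,81.7,64,396,0,1]])

```text
clock: 9.3
tool_pos: [0.5741, 0.0363, 0.3445]
orientation: [-180.0, -0.0, -177.5]
force: [-0.2, 0.6, -4.5]
opening: 0.0178
```

```bash
python3 - <<'E'
from h import *
from scipy.spatial.transform import Rotation as Ro
s,t=ctrl.snapshot("scene"),ctrl.snapshot("top")
o=ctrl.get_obs();p=np.array(o["tool_pos"]);print(p,o["orientation"],o["force"],o["moment"])
save(s,"over.png",2,(140,0,420,240))
# predicted model points if the shutter is held centred: origin z = TCP-0.155
O=np.r_[p[:2],p[2]-.155]
M=np.array([(10,128,146),(10,-128,146),(10,128,120),(10,-128,120),(5,90,0),(5,-90,0),(20,114,90),(20,128,90),(20,-114,90),(20,-128,90),(9,30,191),(9,-30,191)])/1e3
W=Ro.from_euler("z",2.5,degrees=True).apply(M)+O
for m,a in zip(M*1e3,(proj(s,W)-[140,0])*2): print(m.round(),a.round(1))
E
```

```text
[0.57423259 0.03601098 0.3446178 ] [-1.79996146e+02  5.65563940e-04 -1.77557441e+02] [-0.18967595  0.64121637 -3.86987816] [ 0.06011366 -0.04552786 -0.01905523]
[ 10. 128. 146.] [457.7 131.8]
[  10. -128.  146.] [137.9 133.8]
[ 10. 128. 120.] [453.5 164.3]
[  10. -128.  120.] [141.2 166.5]
[ 5. 90.  0.] [394.4 294.6]
[  5. -90.   0.] [197.2 296.7]
[ 20. 114.  90.] [434.7 204.3]
[ 20. 128.  90.] [451.4 204.2]
[  20. -114.   90.] [160.4 206.5]
[  20. -128.   90.] [143.4 206.7]
[  9.  30. 191.] [338.2  72.1]
[  9. -30. 191.] [260.1  72.5]
```

View pics/over.png

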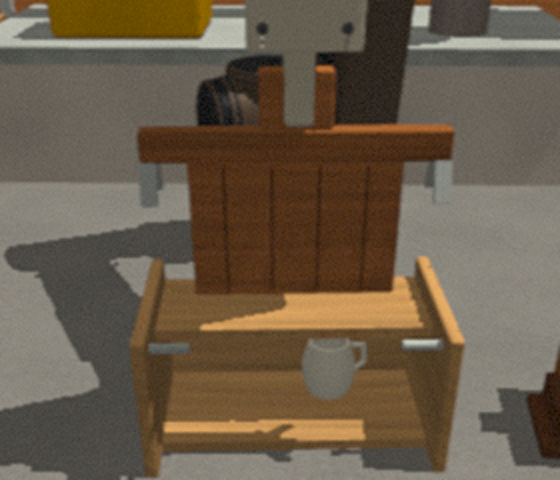

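Panel bottom corners appear at (195,293) and (393,291) and the rail ends at x 138 and 452. The shutter hangs straight, about 2 mm towards -y of the TCP and about 3 mm higher than modelled. I'll shift +3 mm in y and lower to just above the pins.

carry_out(increments=[[0,0,0,0,3,-5,1],[0,0,0,0,3,-17,1],[0,0,0,0,3,-32,1],[0,0,0,0,3,-48,1],[0,0,0,0,3,-64,1],[0,0,0,0,3,-80,1],[0,0,0,0,3,-95,1],[0,0,0,0,3,-105,1],[0,0,0,0,3,-110,1],[0,0,0,0,3,-110,1]])

```text
clock: 10.65
tool_pos: [0.5744, 0.0396, 0.2345]
orientation: [-180.0, -0.0, -177.5]
force: [0.4, -0.4, -3.6]
opening: 0.0178
```

```bash
python3 - <<'E'
from h import *
s=ctrl.snapshot("scene");t=ctrl.snapshot("top")
o=ctrl.get_obs();print(o["tool_pos"],o["force"])
z=lambda im,x0,y0,x1,y1,k:cv2.resize(im[y0:y1,x0:x1],None,fx=k,fy=k,interpolation=cv2.INTER_CUBIC)
cv2.imwrite("pics/pre.png",np.vstack([z(s["pixels"],195,90,385,190,4),z(t["pixels"],175,160,365,210,4)]))
E
```

```text
[0.57475498 0.03969057 0.23511138] [ 0.18302039 -0.06765542 -4.55573696]
```

View pics/pre.png

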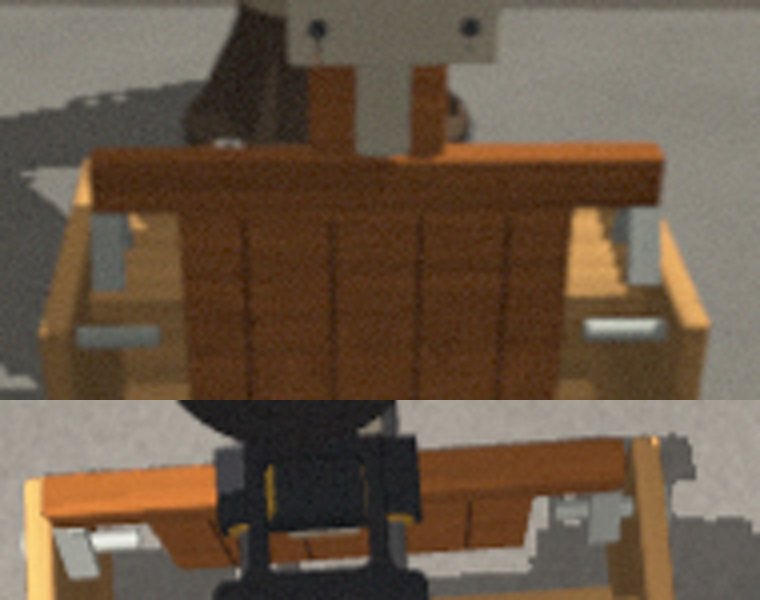

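Knuckles sit above the pins: in the scene crop the knuckles are at x 92-123 and 629-661, the pins at 77-160 and 584-665. In the top crop the rail's left end corners are (42,480) and (45,517), the right end (625,440) and (625,487). Next I check x numerically.

```bash
python3 - <<'E'
from fit import *
t,s=ctrl.snapshot("top"),ctrl.snapshot("scene")
A=[t,[(10,128,146),(-10,128,146),(10,-128,146),(-10,-128,146)],px([(42,480-400),(45,517-400),(625,440-400),(625,487-400)],(175,160),4)]
B=[s,[(10,128,146),(10,-128,146),(10,128,120),(10,-128,120),(-10,128,146)],px([(662,160),(93,163),(660,207),(93,208),(662,145)],(195,90),4)]
for ob in([A,B],[A],[B]):
    p,r=fit(ob,[.574,.037,.083,2.5],0);print(p[:4].round(4),*r,sep="\n")
# pins: relative check, pin tips seen now vs hutch fit
C=[t,[(0,102,135)],px([(138,541-400)],(175,160),4)]
D=[s,[(0,-102,135),(0,102,135),(30,-140,155),(30,140,155)],px([(160,336),(584,328),(69,330),(679,325)],(195,90),4)]
from scipy.spatial.transform import Rotation as Ro
for sn,M,uv in(C,D): print((proj(sn,Ro.from_euler("z",2.5,degrees=True).apply(np.array(M)/1e3)+[.575,.037,0])-uv).round(1).tolist())
E
```

```text
[0.5727 0.0377 0.0806 1.9908]
[[-0.0, -0.9], [-0.6, 0.9], [-0.1, 0.6], [0.8, -0.1]]
[[1.6, -0.4], [-1.4, -0.3], [0.4, 1.3], [-0.0, 2.0], [-0.5, -1.2]]
[0.5739 0.0379 0.0773 2.0902]
[[0.3, -0.9], [-0.3, 0.9], [-0.5, 0.4], [0.4, -0.4]]
[0.5653 0.0377 0.0779 0.7938]
[[0.9, -0.1], [-0.5, -1.2], [-0.2, 1.5], [0.8, 0.9], [-0.8, -0.8]]
[[0.5, -0.3]]
[[0.0, -0.2], [0.6, 0.5], [-0.1, 0.2], [1.0, -0.4]]
```

carry_out(increments=[[0,0,0,2,-1,-6,1],[0,0,0,2,-1,-14,1],[0,0,0,2,-1,-22,1],[0,0,0,2,-1,-30,1],[0,0,0,2,-1,-37,1],[0,0,0,2,-1,-43,1],[0,0,0,2,-1,-48,1],[0,0,0,2,-1,-52,1],[0,0,0,2,-1,-54,1],[0,0,0,2,-1,-54,1]])

```text
clock: 12.1
tool_pos: [0.5764, 0.0386, 0.1805]
orientation: [-180.0, 0.0, -177.5]
force: [-0.4, -0.8, -3.0]
opening: 0.0178
```

carry_out(increments=[[0,0,0,0,0,-1,1],[0,0,0,0,0,-2,1],[0,0,0,0,0,-3,1],[0,0,0,0,0,-4,1],[0,0,0,0,0,-4,1]])

```text
clock: 12.72
tool_pos: [0.5763, 0.0386, 0.1764]
orientation: [-180.0, -0.0, -177.5]
force: [-0.1, -0.6, -4.2]
opening: 0.0176
```

carry_out(increments=[[0,0,0,0,0,-1,1],[0,0,0,0,0,-2,1],[0,0,0,0,0,-3,1],[0,0,0,0,0,-3,1]])

```text
clock: 13.22
tool_pos: [0.5763, 0.0386, 0.1734]
orientation: [-180.0, -0.0, -177.5]
force: [0.0, 0.3, -3.3]
opening: 0.0176
```

carry_out(increments=[[0,0,0,0,0,-1,1],[0,0,0,0,0,-2,1],[0,0,0,0,0,-2,1]])

```text
clock: 13.6
tool_pos: [0.5765, 0.0386, 0.1724]
orientation: [-180.0, 0.0, -177.5]
force: [-2.2, 1.7, 5.3]
opening: 0.0178
```

Contact is at TCP z 0.1724, which is the expected home height. One look before releasing.

```bash
python3 - <<'E'
from h import *
s=ctrl.snapshot("scene");t=ctrl.snapshot("top")
o=ctrl.get_obs();print(o["tool_pos"],o["force"],o["moment"])
z=lambda im,x0,y0,x1,y1,k:cv2.resize(im[y0:y1,x0:x1],None,fx=k,fy=k,interpolation=cv2.INTER_CUBIC)
cv2.imwrite("pics/home.png",np.vstack([z(s["pixels"],195,115,385,245,3),z(t["pixels"],175,160,365,210,3)]))
E
```

```text
[0.57653967 0.03865117 0.17240391] [-3.11659995  1.31429793  5.75852053] [ 0.40530913  1.49486237 -0.06016016]
```

View pics/home.png

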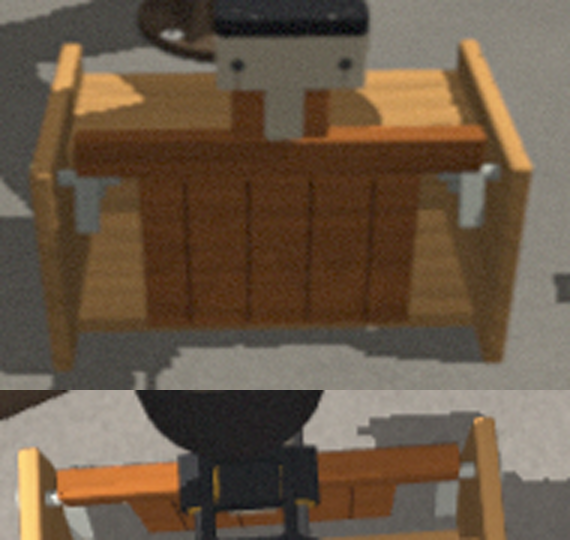

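Both knuckles straddle their pins, which lie right under the rail at (65,178) and (488,170). There is a small -x side force, so I'll nudge 1 mm that way.

carry_out(increments=[[0,0,0,-1,0,0,1],[0,0,0,-1,0,0,1]])

```text
clock: 13.95
tool_pos: [0.5764, 0.0386, 0.1724]
orientation: [180.0, 0.1, -177.5]
force: [0.0, -1.4, 5.7]
opening: 0.0179
```

carry_out(increments=[[0,0,0,0,0,1,1],[0,0,0,0,0,1,0.77],[0,0,0,0,0,1,0.74],[0,0,0,0,0,1,0.7],[0,0,0,0,0,1,0.6],[0,0,0,0,0,1,0.4],[0,0,0,0,0,1,0.2],[0,0,0,0,0,1,0],[0,0,0,0,0,1,0],[0,0,0,0,0,1,0]])

```text
clock: 15.2
tool_pos: [0.5754, 0.0386, 0.1726]
orientation: [180.0, -0.0, -177.5]
force: [0.9, 0.3, -0.1]
opening: 0.0794
```

Released with zero force on the tool. Now I withdraw straight up.

carry_out(increments=[[0,0,0,0,0,8,0],[0,0,0,0,0,20,0],[0,0,0,0,0,40,0],[0,0,0,0,0,70,0],[0,0,0,0,0,105,0],[0,0,0,0,0,140,0],[0,0,0,0,0,165,0],[0,0,0,0,0,175,0],[0,0,0,0,0,175,0],[0,0,0,0,0,175,0],[0,0,0,0,0,175,0]])

```text
clock: 16.58
tool_pos: [0.5751, 0.0386, 0.3465]
orientation: [-180.0, -0.1, -177.5]
force: [0.1, 0.7, -0.5]
opening: 0.0875
```

```bash
python3 - <<'E'
from h import *
s=ctrl.snapshot("scene");t=ctrl.snapshot("top")
o=ctrl.get_obs();print(o["clock"],o["tool_pos"],o["force"])
z=lambda im,x0,y0,x1,y1,k:cv2.resize(im[y0:y1,x0:x1],None,fx=k,fy=k,interpolation=cv2.INTER_CUBIC)
cv2.imwrite("pics/end.png",np.vstack([z(s["pixels"],195,105,455,245,3),z(t["pixels"],105,160,365,220,3)]))
for l in("board","creamer","shutter"):
    for n,c in(("scene",s),("top",t)):
        for d in ctrl.search_frame(c,l)[:1]: print(n,l,np.round(d["centre"],3),round(d["confidence"],2))
E
```

```text
16.675 [0.57522892 0.03855053 0.34680955] [ 0.65114817 -0.3231417   1.11027266]
scene board [0.535 0.332 0.104] 0.84
scene shutter [0.581 0.037 0.125] 0.89
top shutter [ 0.574 -0.024  0.167] 0.84
```

View pics/end.png

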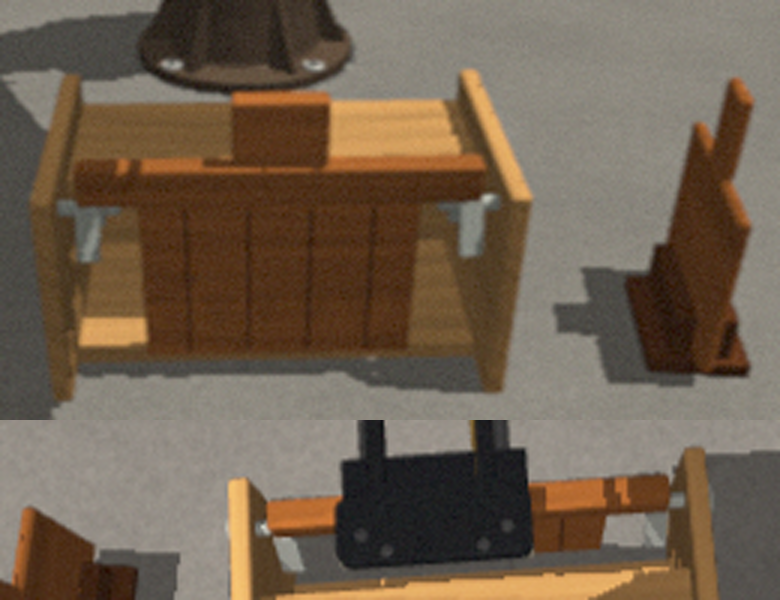

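The shutter hangs level with the pins directly under the rail ends, at (67,207) and (490,200). The gripper is clear and the board is in its stand. I'll check numerically that it is still, then hand in.

```bash
python3 - <<'E'
from fit import *
s0=ctrl.snapshot("scene");t=ctrl.snapshot("top")
for _ in range(4): s=ctrl.snapshot("scene")
d=np.abs(s["pixels"].astype(int)-s0["pixels"])[105:245,195:385];print("diff mean/max",d.mean().round(2),d.max())
B=[s,[(10,128,146),(10,-128,146),(10,128,120),(10,-128,120),(9,30,191),(9,-30,191),(5,90,0),(5,-90,0)],px([(484,166),(77,172),(482,200),(77,203),(328,102),(232,104),(408,350),(147,354)],(195,105),3)]
A=[t,[(10,128,146),(-10,128,146),(10,-128,146),(-10,-128,146)],px([(267,502-420),(268,533-420),(667,475-420),(668,510-420)],(105,160),3)]
p,r=fit([A,B],[.575,.037,.02,2.5],1);print(p.round(3),r)
ctrl.close_job()
E
```

```text
diff mean/max 3.44 33
[0.572 0.037 0.019 2.29  0.66  0.16 ] [[[-0.4, 0.3], [-0.5, 0.2], [1.0, 0.8], [1.5, -0.6]], [[1.1, 0.2], [-1.4, -0.1], [0.2, 1.0], [-0.2, 1.7], [1.2, -0.3], [-0.4, -0.6], [-0.0, -0.1], [0.4, -0.2]]]
the job is handed in; nothing more can be done
```

The shutter now hangs on both of the hutch's pins, and I handed the job in at about 17 s. I gripped it by its block, lifted it straight out of its stand, turned it over the hutch and lowered it until the pins took its weight. I then let go and withdrew straight up.

**Last checks before handing in:**

| Check | Fitted result | Target |
|---|---|---|
| Underside height | 19 mm | 20 mm ± 8 mm |
| Offset from hutch middle | about 3 mm in x, 0 mm along the hinge line | 25 mm and 18 mm |
| Rail against hinge line | about 0.2° | 3.4° (0.06 rad) |
| Tilt | under 1° | 9.7° (0.17 rad) |

- **Stillness:** two pictures about 0.25 s apart differed only by what looks like image noise (mean 3.4 grey levels). I didn't measure the shutter's speed directly.
- **Robot:** the gripper is open and well above the shutter, with about zero force on the tool.
- **Board:** the scene camera found it within about 3 mm of where it started, which is within measuring error.
- **Creamer:** it is hidden behind the shutter, so its final position could not be checked. The arm never went under the roof.

The two cameras disagreed by up to about 8 mm in x for the hutch and more for the shutter in its stand. I therefore lined the shutter up with the pins by comparing both in the same pictures.

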